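Mount a specimen block on the clamp post and keep it gripped

TASK

Slip the blue square-bored specimen block all the way down over the square steel post of the bench clamp and let go of it, then pump the clamp's orange trigger until the black rubber pad reaches the block. The clamp has no lock, so finish while still holding the trigger squeezed, with the pad's yellow stem pushed about half-way into the jaw; never push the stem nearly all the way in, as that would crush the specimen. Move the jaw with the trigger only, never by touching it, and leave the beaker, bottle and red box where they are.

Things in the scene. Friction and masses are not known exactly. Their poses are not given: they have to be found in the camera images.
- clamp: One-hand bar clamp built upside down on a white board, fixed. Origin on the bench; x axis points the way the jaw advances, to the post; z up. In its frame (mm): board x -200 to 170, y +-45, top z=14; post at x=120, y=0; black housing x -95 to -20, y +-22, to z=72; fixed black pistol grip (16 thick, 30 wide) at x=-50, to z=154; steel bar at z=44 sticks out behind to x=-204 at most.
- post_foot (a point): The foot of the square steel post (16 x 16 mm, sides along the clamp's x and y), on the top of the base board. The seated block stands here, its centre 28 mm above this point.
- post_top (a point): The top of the post, 34 mm above the base board; the last 6 mm are tapered.
- block_mid (a point): Centre (half-way up) of the loose specimen block: blue resin, 46 x 46 x 56 mm high, standing on the bench, about 0.16 kg, with a square through bore 17.8 x 17.8 mm along its upright z axis; x and y axes square to its sides and bore. It fits the post at any of the four quarter turns.
- jaw: The sliding jaw: steel bar with an orange head (14 mm thick, 44 wide, top 70 mm above the bench) that slides along the clamp's x towards the post. Its position is that of the clamp's origin moved by the jaw's travel (0 to 68 mm). It stays where it is left by about 1.2 N of friction, but no lock holds it.
- pad_face (a point): Centre of the front face of the black rubber pad (34 mm disc, 44 mm above the bench) that the jaw carries on a yellow sprung stem. At the start it is 30 to 50 mm short of the near side of a seated block.
- pad (a joint): How far the pad's yellow stem is pushed into the jaw head: 0 = fully out (14 mm of yellow showing), 0.014 m = bottomed out. Spring of 0.4 N per mm, so it shows the clamping force; half-way is 0.007.
- trigger: Orange trigger lever; origin on its hinge, 22 mm above the bench at clamp x=-130 mm; y axis along the hinge. Swings from released (leaning back 0.15 rad) through 0.30 rad; a spring returns it. A dark 48 mm wheel beside its foot tops at 105 mm. After a few mm of slack each squeeze advances the jaw by 60 mm per rad, about half the hand's travel: some 17 mm a full stroke. Let back, the jaw stays, but a pad pressing over 1.2 N pushes it back.
- trigger_grip (a point): Point on the orange trigger blade, 113 mm from its hinge, 134 mm above the bench. Blade: 12 mm thick along the clamp's x, 26 wide along its y, 84 to 159 mm above the bench. A full squeeze moves this point 34 mm along the clamp's +x; the gap to the fixed grip shrinks from 83 to 49 mm. Takes 4 to 9 N: push it from behind or hold it front and back; held by its sides it creeps out of the fingers.
- beaker: Bystander: glass beaker, 64 mm wide, 75 mm high, origin under its centre.
- reagent: Bystander: amber bottle with blue cap, 66 mm wide, 150 mm high, origin under its centre.
- tipbox: Bystander: red box 90 x 70 x 60 mm high, origin under its centre.
There are look-alikes about, which are no part of the job. What is meant by the part that bears block_mid is not brown, green or turquoise, and is the larger of those in its own colour.

How it is judged:
On the way, in this order (a step that is already met when the one before it is completed fails the run):
1. the block is seated fully down on the post and let go (horizontal distance between block_mid and post_top below 0.004 m and z of block_mid in the frame of post_foot between 0.025 and 0.031 m and angle between block_mid's own z axis and vertical below 0.06 rad and contact force between the fingers and block below 0.2 N), for 0.2 s.
2. the pad presses the block (all of step 1 and contact force between jaw and block above 0.5 N), for 0.1 s.
At the end, for the whole second after the job is handed in: Block fully down on the post (axis within 4 mm, height within 3 mm, tilt under 0.06 rad), not touched by the fingers; pad presses it with over 1.5 N, stem 4.5 to 10.5 mm in; fingers still on the squeezed trigger (over 0.5 N) (all of step 1 and value of joint pad between 0.0045 and 0.0105 m and contact force between jaw and block above 1.5 N and contact force between the fingers and trigger above 0.5 N); the arm keeps its last pose, push and grip.
It fails at once if the stem is pushed in by more than 12.5 mm (specimen crushed) (value of joint pad above 0.0125 m).
It fails at once if the robot pushes the jaw or pad directly (contact force between any of the fingers, the arm and jaw above 2 N).
It fails at once if a bystander is moved by more than 20 mm (distance of any of beaker, reagent, tipbox from where it was at the start of the episode above 0.02 m).
It also fails if it takes over 61 s, if anything falls off the work surface, if the arm or the gripper's body presses on something with over 40 N, if the wrist force passes 120 N, or if a joint passes its speed limit or range.

ROBOT

A 6-joint arm with a two-finger parallel gripper is mounted at the origin on the work surface. World frame = base frame: x ahead of the robot, y to its left, z up, the work surface at z = 0. Lengths are in m, angles in rad, forces in N, time in s.
With the tool pointing down it reaches from about 0.325 to 0.75 m from the base axis. Payload 7.6 kg.
Tool frame: the origin (TCP) lies midway between the tips of the shut fingers; the grasp point (between the pads) lies 19 mm behind it; y points along the fingers, z is the direction in which the jaws open and shut, and the axes are right-handed (so a half turn about y gives the same grasp; the last joint's range is limited). The gripper opens to 85 mm and grips with 20 to 120 N. Pads are 22 mm wide; open, the fingers measure 114 mm over their backs; the gripper's body (76 mm by 85 mm) begins 54 mm behind the grasp point. The pads swing forward as they close: fully open they stand 13 mm farther back than shut.
Start: joints at [-1.296, 0.052, 1.401, -0, 1.689, -0.07], TCP at [0.177, -0.494, 0.231] pointing down, gripper open.
Joint ranges: [-2.9, 2.9], [-0.91, 2.17], [0.12, 2.37], [-1.06, 4.2], [0.26, 2.73], [-2.93, 2.93]. Speed limits (rad/s): [2.57, 2.57, 3.01, 3.14, 3.14, 3.14].

INTERFACE

Orientations are given as a 3x3 rotation matrix whose columns are the frame's x, y, z axes.
In Python, from workcell import monitor, viewer, sign_off gives the robot as it stands.
- The arm moves only by the tool servo_tool, never from a script. Its argument "rows" is text: rows parted by semicolons, each of 7 numbers parted by spaces: the turn, a rotation vector about the world's x, y, z in degrees, then the shift along the world's x, y, z in cm, then the gripper command: -1 is fully open, 1 is shut, values between are in proportion. In form: rx ry rz x y z grip; .... A call has 1 to 10 rows; each row is the pose to reach, as a shift and turn from the pose commanded when the call began; what a row does not reach only later rows make up. A row lasts 1/10 s, in which the tool goes at most 50 mm and 8.59 degrees, less where a joint would pass 70% of its speed; a pose out of reach is approached as far as the arm can. A call with a gripper value outside its range is refused whole. The fingers move at their own pace and stop on an object; "newtons" is the grip in N (left out, the last holds). Time passes only in rows, so rows that repeat a pose let the fingers close. It gives the time, the measured TCP pose, the force and the opening at its end, in the units of the state.
- monitor.get_obs(): the state, without advancing time (a new reading comes with each control period).
- viewer.grab_frame(name): name is "scene" or "top" or "wrist"; returns a dict with "frame" (480x640x3 uint8, red, green, blue), "fx", "fy", "cx", "cy" (pixels), "eye" and "orientation" of the camera in the world; the wrist camera has in their place "tool_from_camera" (4x4, takes a point from camera to tool coordinates, whose origin is the TCP and whose axes are the tool frame's). Camera axes: x right, y down, z forward; pixel columns grow to the right and rows downward; lengths in m; the calibration is good to about 2 mm. The wrist camera is an equidistant fisheye: a pixel r from the principal point sees the ray r / f radians off the axis. A picture is of the moment at which its call begins: read the wrist's pose just before it. There is no depth.
- sign_off(): hands the job in, once; it reports no verdict.
The state is a dict: "t": time; "q": joint angles; "joint_vel": joint speeds; "tau": joint torques, N m; "ee_pos": TCP position; "tcp_rot": TCP orientation; "ft_force": force on the tool from outside, world axes, zero at the start; "ft_torque": the same for the moment, N m; "finger_gap": finger opening in m.
Only numpy, scipy, OpenCV 4.12 (cv2) and the standard library are available. Lean on these libraries where they do the work, as an engineer would, in place of code of your own. Each camera call takes 0.05 s, during which the arm holds its last target.

## Working session

There is one attempt and no reset: what is moved stays moved. The work goes in short steps, Python scripts to look and compute and a tool call to move; the robot and the scene stay as the last step left them, time stands still between calls to the robot, and variables do not carry over. Pictures are saved under pics/ and viewed, and the job is handed in when it is done.

Besides the shell and the picture viewer there is one more tool, called as name(argument=value, ...) on one line, values as JSON. servo_tool: Moves the arm, as the interface text tells. Its arguments: {"type":"object","properties":{"rows":{"type":"string"},"newtons":{"type":"number"}},"required":["rows"]}

```bash
mkdir -p pics
cat > h.py <<'E'
import numpy as np, cv2
from workcell import monitor, viewer, sign_off
def snap(name,fn):
    f=viewer.grab_frame(name); cv2.imwrite('pics/'+fn,cv2.cvtColor(f['frame'],cv2.COLOR_RGB2BGR)); 
    import pickle; pickle.dump(f,open('pics/'+fn+'.pkl','wb')); return f
def load(fn):
    import pickle; return pickle.load(open('pics/'+fn+'.pkl','rb'))
def atz(f,u,v,z):
    d=np.array(f['orientation'])@np.array([(u-f['cx'])/f['fx'],(v-f['cy'])/f['fy'],1]); e=np.array(f['eye'])
    return e+d*(z-e[2])/d[2]
def proj(f,p):
    c=np.array(f['orientation']).T@(np.array(p)-np.array(f['eye'])); return f['fx']*c[0]/c[2]+f['cx'],f['fy']*c[1]/c[2]+f['cy']
def crop(fn,x0,y0,x1,y1,k,out):
    im=cv2.imread('pics/'+fn)[y0:y1,x0:x1]; cv2.imwrite('pics/'+out,cv2.resize(im,None,fx=k,fy=k,interpolation=cv2.INTER_CUBIC))
E
python3 - <<'E'
from h import *
for n in ['scene','top','wrist']:
    f=snap(n,n+'0.png')
    print(n,{k:v for k,v in f.items() if k!='frame'})
o=monitor.get_obs();print(o)
E
```

```text
scene {'fx': 470.7674001184904, 'fy': 470.7674001184904, 'cx': 323.58307521447375, 'cy': 232.5804305185775, 'eye': array([0.9318744 , 0.68258253, 0.6261327 ]), 'orientation': array([[-0.86244467,  0.26944859, -0.42847012],
       [ 0.50599349,  0.48011782, -0.71655946],
       [ 0.0126402 , -0.83479599, -0.55041429]])}
top {'fx': 594.889547675984, 'fy': 594.889547675984, 'cx': 313.8763648233807, 'cy': 241.4793069647076, 'eye': array([0.33089415, 0.02150644, 1.52203884]), 'orientation': array([[-0.00411493, -0.98645209,  0.16399801],
       [-0.99990448,  0.00189491, -0.01369097],
       [ 0.01319472, -0.16403868, -0.98636566]])}
wrist {'fx': 371.64829954431775, 'fy': 371.64829954431775, 'cx': 324.68249301719584, 'cy': 238.3353917674664, 'tool_from_camera': array([[-5.81868240e-04,  9.49840735e-01,  3.12733497e-01,
        -8.08082400e-02],
       [-5.05057670e-04, -3.12733789e-01,  9.49840682e-01,
        -1.41634441e-01],
       [ 9.99999703e-01,  3.94733675e-04,  6.61694208e-04,
         7.28232259e-04],
       [ 0.00000000e+00,  0.00000000e+00,  0.00000000e+00,
         1.00000000e+00]])}
{'t': 0.15, 'q': array([-1.29633081e+00,  5.27078277e-02,  1.40147619e+00, -2.10517610e-05,
        1.68862963e+00, -7.03533060e-02]), 'joint_vel': array([-5.06119548e-04, -2.48404977e-03, -2.05406237e-03, -3.21575094e-04,
       -8.34152799e-05, -1.27365915e-03]), 'tau': array([ 1.03807623e-03, -3.81952858e+01, -3.60423195e+01, -5.90409172e-05,
        4.63656848e-03, -3.31592059e-05]), 'ee_pos': array([ 0.17739082, -0.49387795,  0.23066539]), 'tcp_rot': array([[-9.41137553e-01, -3.51053148e-04,  3.38023642e-01],
       [-3.38023818e-01,  1.16962916e-03, -9.41136829e-01],
       [-6.49732616e-05, -9.99999254e-01, -1.21944625e-03]]), 'ft_force': array([-0.51584426, -0.27622108,  0.05890356]), 'ft_torque': array([-0.03946221, -0.01616797,  0.01189605]), 'finger_gap': 0.08533605999675144}
```

View pics/scene0.png

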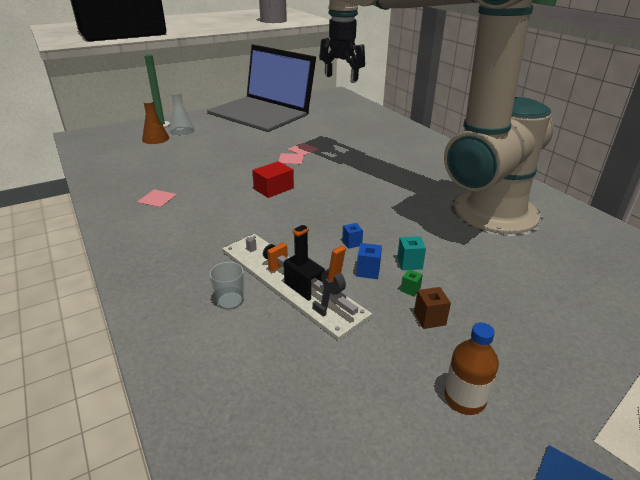

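View pics/top0.png

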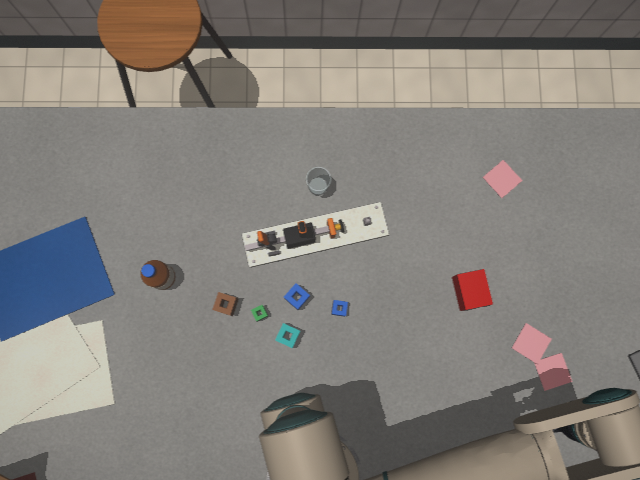

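View pics/wrist0.png

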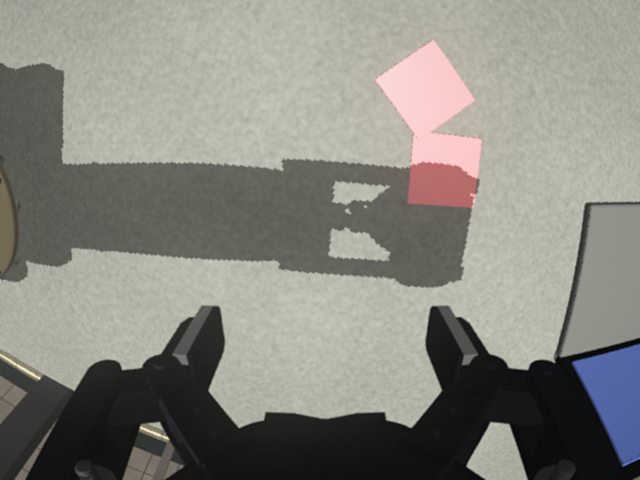

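Candidates in the top picture are brown (225,304), green (260,313), turquoise (289,335), a larger blue block (297,296) and a smaller blue block (340,308). The larger blue one at (297,296) fits the description. I'll confirm it in an enlarged crop.

Run:
```python
from h import *
crop('top0.png',235,195,395,315,5,'c1.png')
crop('scene0.png',215,220,385,345,4.5,'c2.png')
```

```text
(no output)
```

View pics/c1.png

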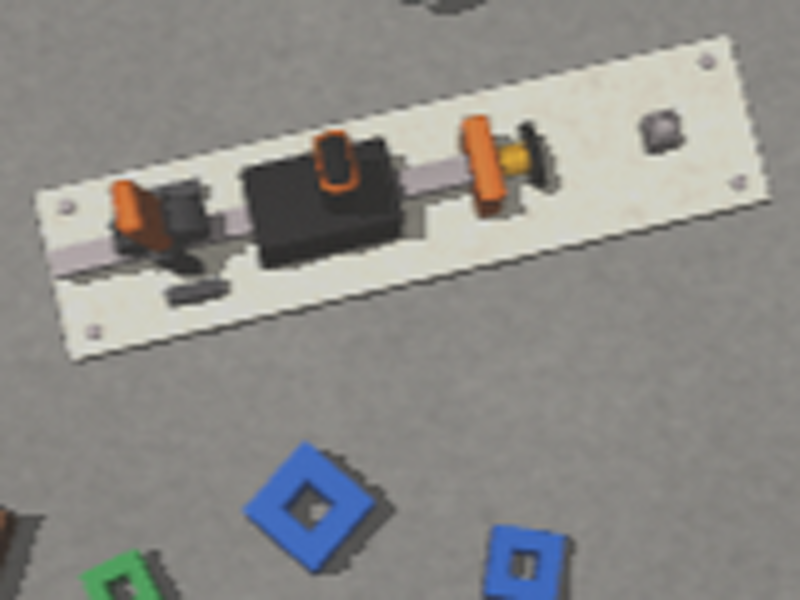

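View pics/c2.png

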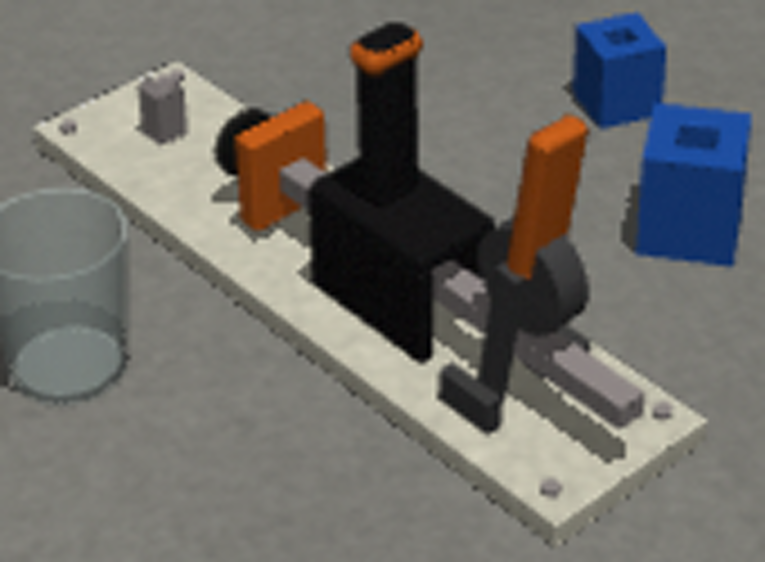

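Run:
```python
from h import *
from scipy.optimize import least_squares
f=load('top0.png'); P=lambda x,y:(235+(x+.5)/5-.5,195+(y+.5)/5-.5)
def fit(pts,loc,z,g):
    def r(s):
        c,sn=np.cos(s[2]),np.sin(s[2]); o=[]
        for (a,b),p in zip(loc,pts):
            o+=list(np.array(proj(f,[s[0]+c*a-sn*b,s[1]+sn*a+c*b,z]))-p)
        return o
    s=least_squares(r,g,x_scale=[.1,.1,1]); return s.x,np.round(s.fun,1)
B=[P(36,192),P(730,36),P(770,200),P(75,358)]
s,e=fit(B,[(-.2,.045),(.17,.045),(.17,-.045),(-.2,-.045)],.014,[.35,.03,-1.4]);print('clamp',s,np.degrees(s[2]),e)
c,sn=np.cos(s[2]),np.sin(s[2])
print('post pred',s[0]+c*.12,s[1]+sn*.12,'seen',atz(f,*P(661,127),.048), 'pred px',(np.array(proj(f,[s[0]+c*.12,s[1]+sn*.12,.048]))-[235,195])*5)
t=[P(306,443),P(375,503),P(316,571),P(245,511)]
h=.023
g=atz(f,*P(310,507),.056)
k=fit(t,[(h,h),(h,-h),(-h,-h),(-h,h)],.056,[g[0],g[1],0]);print('block',k,np.degrees(k[0][2]),g, [atz(f,*p,.056)[:2] for p in t])
for n,p,z in [('trig top',(125,187),.159),('grip',(335,140),.154),('beaker',(0,0),0),('jaw top',(485,160),.07)]: print(n,atz(f,*P(*p),z))
for n,x,z in [('trigtop',-.13-.0,.159),('trig',-.147,.134),('grip',-.05,.154)]:
    w=[s[0]+c*x,s[1]+sn*x,z]; print(n,w,(np.array(proj(f,w))-[235,195])*5)
for n,u,v in [('small',340,308),('beaker',319,182),('teal',289,335),('brown',225,304),('reagent',155,275),('tip',473,290)]: print(n,atz(f,u,v,0.04))
```

```text
clamp [ 0.60522897 -0.01846109 -1.34671226] -77.16092845898544 [-0.3 -0.2  0.2 -0.3  0.8  0.  -0.7  0.5]
post pred 0.6318945803770838 -0.13546085600122795 seen [ 0.63081275 -0.13310424  0.048     ] pred px [663.61006007 122.89763959]
block (array([ 0.43882777,  0.04396897, -0.71696816]), array([ 0. , -0.4,  0.3, -0.2, -0.2,  0.4, -0.1,  0.1])) -41.07924954880136 [0.43876464 0.04422066 0.056     ] [array([0.47032295, 0.04621543]), array([0.44063013, 0.01223524]), array([0.40742345, 0.04125954]), array([0.43690104, 0.0761736 ])]
trig top [0.58011611 0.12876629 0.159     ]
grip [0.60325071 0.03110122 0.154     ]
beaker [0.70903594 0.20787448 0.        ]
jaw top [ 0.60972919 -0.04286598  0.07      ]
trigtop [np.float64(0.5763412236864336), np.float64(0.10828865591705548), 0.159] [166.98791172 192.91071146]
trig [np.float64(0.5725635954314694), np.float64(0.12486362272749872), 0.134] [135.14273394 210.18874164]
grip [np.float64(0.5941182978274416), np.float64(0.03028881210320478), 0.154] [334.74999916 157.1398417 ]
small [ 0.4098749  -0.06319551  0.04      ]
beaker [ 0.73216331 -0.01286436  0.04      ]
teal [0.34420139 0.06309713 0.04      ]
brown [0.42070918 0.22178922 0.04      ]
reagent [0.49333698 0.39746853 0.04      ]
tip [ 0.45353727 -0.39652131  0.04      ]
```

servo_tool(rows="0 0 80 17 35 0 -1;0 0 80 17 35 0 -1;0 0 80 17 35 0 -1;0 0 80 17 35 0 -1;0 0 80 17 35 0 -1;0 0 80 17 35 0 -1;0 0 80 17 35 0 -1;0 0 80 17 35 0 -1;0 0 80 17 35 0 -1;0 0 80 17 35 0 -1")

```text
t: 1.15
ee_pos: [0.3478, -0.1428, 0.2312]
tcp_rot: [[0.178, -0.0, 0.984], [-0.984, 0.0, 0.178], [-0.0, -1.0, -0.0]]
ft_force: [-0.0, -0.8, -0.1]
finger_gap: 0.0856
```

servo_tool(rows="0 0 38.7 9.1 18.7 -3 -1;0 0 38.7 9.1 18.7 -3 -1;0 0 38.7 9.1 18.7 -3 -1;0 0 38.7 9.1 18.7 -3 -1;0 0 38.7 9.1 18.7 -3 -1;0 0 38.7 9.1 18.7 -3 -1;0 0 38.7 9.1 18.7 -3 -1")

```text
t: 1.85
ee_pos: [0.4382, 0.0425, 0.2012]
tcp_rot: [[0.747, -0.0, 0.665], [-0.665, -0.0, 0.747], [-0.0, -1.0, -0.001]]
ft_force: [-0.5, -0.3, -1.1]
finger_gap: 0.0856
```

```bash
cat >> h.py <<'E'
def wray(f,o,u,v):
    x,y=(u-f['cx'])/f['fx'],(v-f['cy'])/f['fy']; r=np.hypot(x,y)+1e-12
    d=np.array([x/r*np.sin(r),y/r*np.sin(r),np.cos(r)]); T=np.array(f['tool_from_camera']); R=np.array(o['tcp_rot'])
    return np.array(o['ee_pos'])+R@T[:3,3], R@T[:3,:3]@d
def wz(f,o,u,v,z):
    e,d=wray(f,o,u,v); return e+d*(z-e[2])/d[2]
def wproj(f,o,p):
    T=np.array(f['tool_from_camera']); R=np.array(o['tcp_rot'])
    c=T[:3,:3].T@(R.T@(np.array(p)-np.array(o['ee_pos']))-T[:3,3]); c/=np.linalg.norm(c)
    th=np.arccos(c[2]); h=np.hypot(c[0],c[1])+1e-12
    return f['fx']*th*c[0]/h+f['cx'],f['fy']*th*c[1]/h+f['cy']
def wsnap(fn):
    import pickle
    o=monitor.get_obs(); f=snap('wrist',fn); f['o']=o; pickle.dump(f,open('pics/'+fn+'.pkl','wb')); return f,o
E
python3 - <<'E'
from h import *
f,o=wsnap('w1.png'); print(o['ee_pos'],o['ft_force'])
E
```

```text
[0.43823321 0.04251325 0.20119235] [-0.51636182 -0.29300777 -1.08057014]
```

View pics/w1.png

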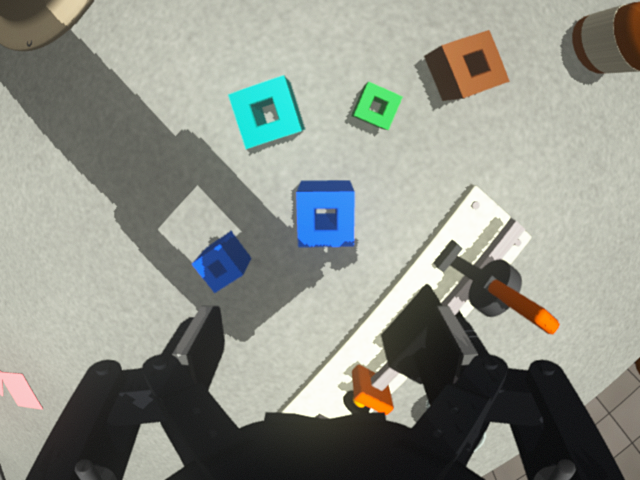

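Run:
```python
from h import *
crop('w1.png',280,170,372,262,8,'c3.png')
```

```text
(no output)
```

View pics/c3.png

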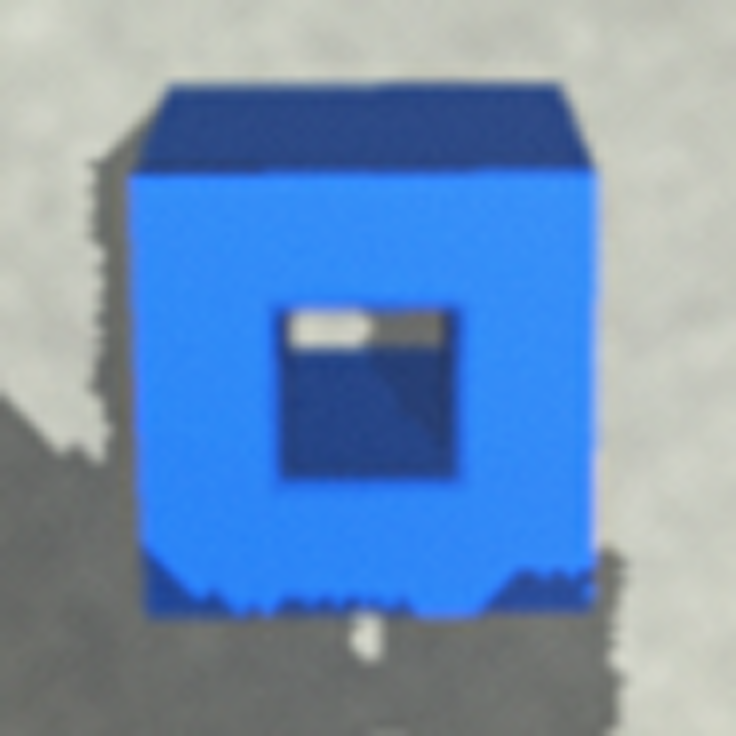

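Run:
```python
from h import *
f=load('w1.png');o=f['o'];P=lambda x,y:(280+(x+.5)/8-.5,170+(y+.5)/8-.5)
def q(c):
    p=np.array([wz(f,o,*P(*k),.056)[:2] for k in c]); print(p.round(4),'mean',p.mean(0))
    for i in range(4):
        d=p[(i+1)%4]-p[i]; print(np.linalg.norm(d).round(4),(np.degrees(np.arctan2(d[1],d[0]))%90).round(2))
q([(130,175),(597,170),(595,610),(147,617)])
q([(275,306),(461,306),(458,478),(278,480)])
print('toolz',np.degrees(np.arctan2(o['tcp_rot'][1,2],o['tcp_rot'][0,2])))
```

```text
[[0.4055 0.0413]
 [0.4356 0.0759]
 [0.4703 0.0461]
 [0.4404 0.0112]] mean [0.43793506 0.04362237]
0.0459 49.01
0.0458 49.39
0.0459 49.33
0.046 49.3
[[0.4248 0.043 ]
 [0.4371 0.0568]
 [0.4503 0.0449]
 [0.4384 0.0311]] mean [0.43766952 0.04395186]
0.0184 48.39
0.0178 47.94
0.0182 49.05
0.018 48.87
toolz 48.3386107805109
```

servo_tool(rows="0 0 0.7 0 0.1 -5 -1;0 0 0.7 0 0.1 -10 -1;0 0 0.7 0 0.1 -14 -1;0 0 0.7 0 0.1 -17 -1;0 0 0.7 0 0.1 -18.3 -1;0 0 0.7 0 0.1 -18.3 -1;0 0 0.7 0 0.1 -18.3 0.1;0 0 0.7 0 0.1 -18.3 1;0 0 0.7 0 0.1 -18.3 1;0 0 0.7 0 0.1 -18.3 1", newtons=40)

```text
t: 2.9
ee_pos: [0.4398, 0.0438, 0.0201]
tcp_rot: [[0.756, 0.003, 0.654], [-0.654, -0.0, 0.756], [0.003, -1.0, 0.002]]
ft_force: [-1.1, -0.6, 6.6]
finger_gap: 0.0457
```

servo_tool(rows="0 0 0 0 0 5 1;0 0 0 0 0 10 1;0 0 -8 3 -3 13 1;0 0 -16 7 -6 13 1;0 0 -24 11 -9 13 1;0 0 -32 14.5 -12 13 1;0 0 -36.3 18.2 -13.9 13 1;0 0 -36.3 18.2 -13.9 13 1;0 0 -36.3 18.2 -13.9 13 1")

```text
t: 3.8
ee_pos: [0.6204, -0.0953, 0.1471]
tcp_rot: [[0.222, -0.002, 0.975], [-0.975, 0.001, 0.222], [-0.001, -1.0, -0.002]]
ft_force: [-0.9, 0.1, -2.3]
finger_gap: 0.0456
```

Run:
```python
from h import *
f,o=wsnap('w2.png'); print(o['ee_pos'],o['ft_force'],o['finger_gap']);print(np.degrees(np.arctan2(o['tcp_rot'][1,2],o['tcp_rot'][0,2])))
```

```text
[ 0.62036887 -0.09531689  0.14706609] [-0.86213505  0.13246331 -2.27803569] 0.04556580381247524
12.849448470579024
```

View pics/w2.png

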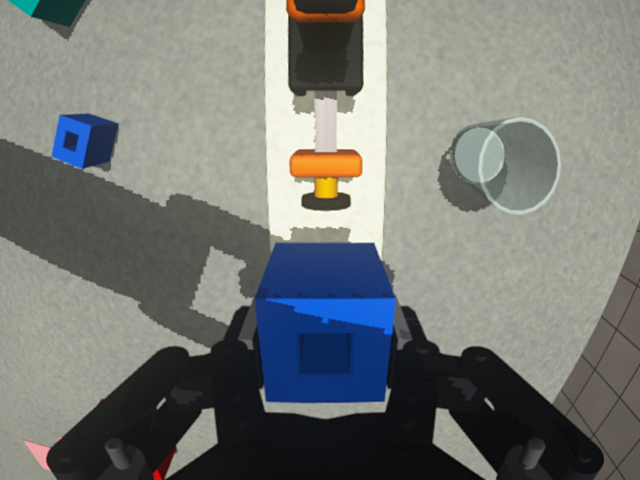

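servo_tool(rows="0 0 0 1.2 -5 0 1;0 0 0 2.4 -9 0 1;0 0 0 2.7 -10.7 0 1;0 0 0 2.7 -10.7 0 1;0 0 0 2.7 -10.7 0 1")

```text
t: 4.35
ee_pos: [0.6471, -0.2011, 0.1493]
tcp_rot: [[0.223, 0.001, 0.975], [-0.975, 0.0, 0.223], [0.0, -1.0, 0.001]]
ft_force: [0.2, -0.3, -2.3]
finger_gap: 0.0456
```

Run:
```python
from h import *
f,o=wsnap('w3.png'); print(o['ee_pos'],o['ft_force'],o['finger_gap']);print(np.degrees(np.arctan2(o['tcp_rot'][1,2],o['tcp_rot'][0,2])))
crop('w3.png',240,130,400,250,5,'c4.png')
crop('w3.png',240,230,410,410,4,'c5.png')
```

```text
[ 0.64712658 -0.20113915  0.14932129] [ 0.24378064 -0.30679563 -2.2535504 ] 0.04558749987131647
12.899689903291604
```

View pics/w3.png

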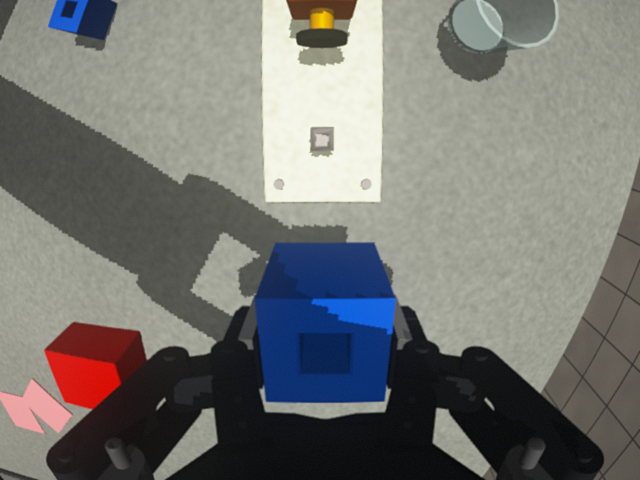

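View pics/c4.png

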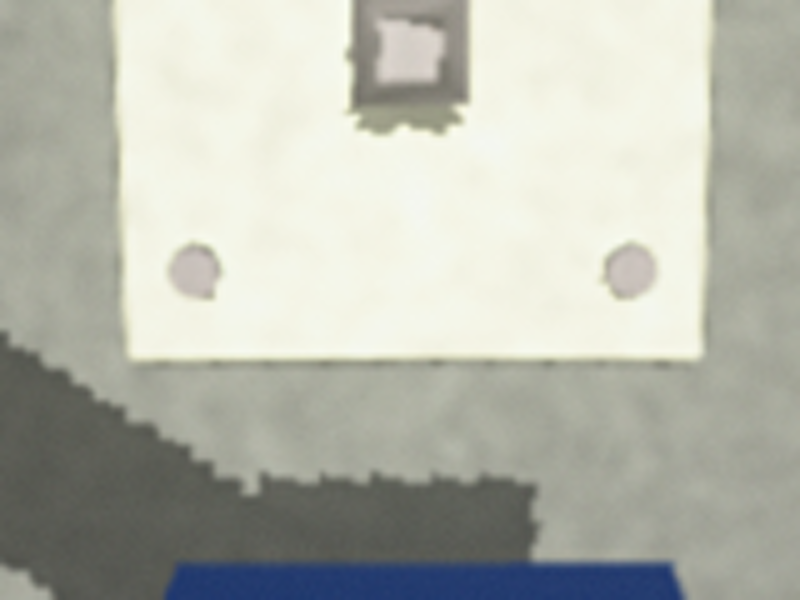

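View pics/c5.png

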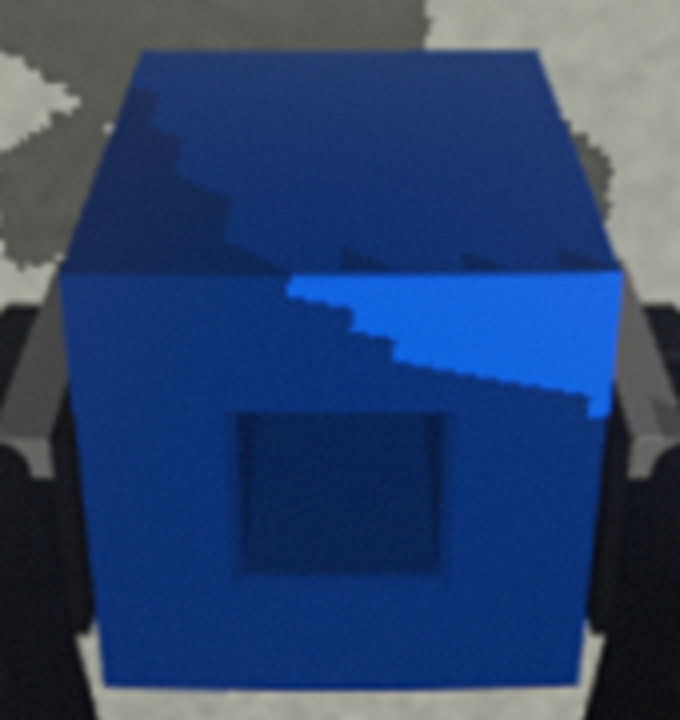

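Run:
```python
from h import *
crop('w3.png',290,110,354,166,10,'c6.png')
f=load('w3.png');o=f['o'];P=lambda x,y:(240+(x+.5)/4-.5,230+(y+.5)/4-.5)
R=o['tcp_rot']; 
T=lambda p:(R.T@(p-o['ee_pos']))
for zt in [.183,.185,.187]:
  for c in ([(60,272),(622,272),(580,683),(104,687)],[(237,412),(447,412),(443,576),(238,578)]):
    p=np.array([wz(f,o,*P(*k),zt) for k in c]); print(zt,p.mean(0)[:2].round(4),'tool',T(p.mean(0)).round(4),[np.linalg.norm(p[i]-p[(i+1)%4]).round(4) for i in range(4)])
p=[wz(f,o,*P(*k),.185-.056) for k in [(142,52),(537,52)]];print('bottom edge',[T(k).round(4) for k in p])
P=lambda x,y:(240+(x+.5)/5-.5,130+(y+.5)/5-.5)
p=np.array([wz(f,o,*P(*k),.048) for k in [(378,17),(443,20),(443,82),(375,85)]]);print('posttop',p.mean(0),[np.linalg.norm(p[i]-p[(i+1)%4]).round(4) for i in range(4)])
b=np.array([wz(f,o,*P(*k),.014) for k in [(130,360),(703,360)]]);d=b[1]-b[0];print('board edge',b,np.linalg.norm(d),np.degrees(np.arctan2(d[1],d[0])))
a=np.arctan2(d[1],d[0]);m=b.mean(0);print('post pred',m[:2]-.05*np.array([np.sin(a),-np.cos(a)]))
```

```text
0.183 [ 0.6477 -0.2007] tool [-0.0003 -0.0337  0.0007] [np.float64(0.0464), np.float64(0.0461), np.float64(0.0465), np.float64(0.0466)]
0.183 [ 0.6476 -0.2001] tool [-0.0009 -0.0337  0.0007] [np.float64(0.018), np.float64(0.0183), np.float64(0.0188), np.float64(0.0185)]
0.185 [ 0.6474 -0.1993] tool [-0.0018 -0.0357  0.0007] [np.float64(0.0455), np.float64(0.0452), np.float64(0.0457), np.float64(0.0457)]
0.185 [ 0.6472 -0.1987] tool [-0.0023 -0.0357  0.0007] [np.float64(0.0177), np.float64(0.0179), np.float64(0.0185), np.float64(0.0182)]
0.187 [ 0.647  -0.1978] tool [-0.0033 -0.0377  0.0007] [np.float64(0.0447), np.float64(0.0444), np.float64(0.0448), np.float64(0.0449)]
0.187 [ 0.6469 -0.1973] tool [-0.0038 -0.0377  0.0007] [np.float64(0.0173), np.float64(0.0176), np.float64(0.0181), np.float64(0.0178)]
bottom edge [array([-0.0242,  0.0203, -0.0224]), array([-0.0242,  0.0203,  0.0234])]
posttop [ 0.63095146 -0.13646584  0.048     ] [np.float64(0.0084), np.float64(0.0081), np.float64(0.0088), np.float64(0.0089)]
board edge [[ 0.59960161 -0.19355     0.014     ]
 [ 0.68542885 -0.17389816  0.014     ]] 0.08804833694807682 12.896687854557493
post pred [ 0.63135554 -0.13498537]
```

View pics/c6.png

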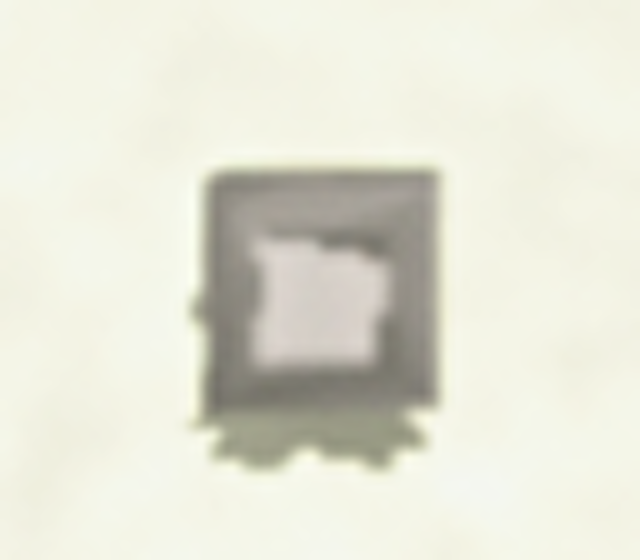

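servo_tool(rows="0 0 0 -1 4 0 1;0 0 0 -1.64 6.36 -2 1;0 0 0 -1.64 6.36 -5 1;0 0 0 -1.64 6.36 -7 1;0 0 0 -1.64 6.36 -7 1;0 0 0 -1.64 6.36 -7 1")

```text
t: 5.0
ee_pos: [0.6312, -0.1375, 0.0794]
tcp_rot: [[0.224, 0.001, 0.975], [-0.975, -0.0, 0.224], [0.0, -1.0, 0.001]]
ft_force: [-0.4, 1.1, -1.3]
finger_gap: 0.0452
```

Run:
```python
from h import *
o=monitor.get_obs();f=snap('scene','s1.png'); print(o['ee_pos'],o['ft_force'],o['ft_torque'],o['finger_gap']);print(np.degrees(np.arctan2(o['tcp_rot'][1,2],o['tcp_rot'][0,2])))
crop('s1.png',200,180,320,280,6,'c7.png')
```

```text
[ 0.63117315 -0.13748903  0.07938974] [-0.42457299  1.06574315 -1.32246058] [-0.02171278  0.00344196  0.01021229] 0.045155193688010874
12.932847348398303
```

View pics/c7.png

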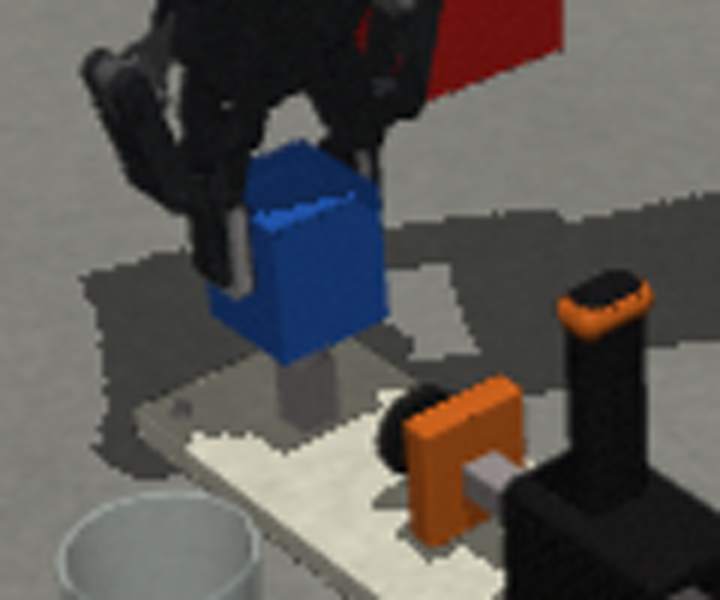

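servo_tool(rows="0 0 0 -0.04 0 -0.6 1;0 0 0 -0.04 0 -1.2 1;0 0 0 -0.04 0 -1.5 1;0 0 0 -0.04 0 -1.8 1;0 0 0 -0.04 0 -2.1 1;0 0 0 -0.04 0 -2.1 1")

```text
t: 5.65
ee_pos: [0.6304, -0.1384, 0.0566]
tcp_rot: [[0.222, -0.001, 0.975], [-0.975, 0.0, 0.222], [-0.0, -1.0, -0.001]]
ft_force: [-1.1, 1.6, -2.1]
finger_gap: 0.0456
```

servo_tool(rows="0 0 0 0 0 -0.6 1;0 0 0 0 0 -1.2 1;0 0 0 0 0 -1.7 1;0 0 0 0 0 -2.1 1;0 0 0 0 0 -2.1 1")

```text
t: 6.15
ee_pos: [0.6301, -0.1384, 0.0351]
tcp_rot: [[0.222, -0.002, 0.975], [-0.975, 0.0, 0.222], [-0.001, -1.0, -0.002]]
ft_force: [-0.1, 1.6, -2.5]
finger_gap: 0.0451
```

servo_tool(rows="0 0 0 0 0 -0.12 1;0 0 0 0 0 -0.12 1;0 0 0 0 0 -0.12 -1;0 0 0 0 0 -0.12 -1;0 0 0 0 0 -0.12 -1;0 0 0 0 0 -0.12 -1;0 0 0 0 0 -0.12 -1")

```text
t: 6.85
ee_pos: [0.6308, -0.1387, 0.0353]
tcp_rot: [[0.222, 0.0, 0.975], [-0.975, -0.0, 0.222], [0.0, -1.0, 0.0]]
ft_force: [-0.5, -0.7, -0.1]
finger_gap: 0.0852
```

Run:
```python
from h import *
o=monitor.get_obs();f=snap('scene','s2.png'); print(o['ee_pos'],o['ft_force'],o['ft_torque'],o['finger_gap'])
crop('s2.png',200,180,320,280,6,'c8.png')
```

```text
[ 0.63078899 -0.13867376  0.03532241] [-0.46742783 -0.67136909 -0.06624883] [ 0.02265378  0.03994277 -0.02776192] 0.0852084712439109
```

View pics/c8.png

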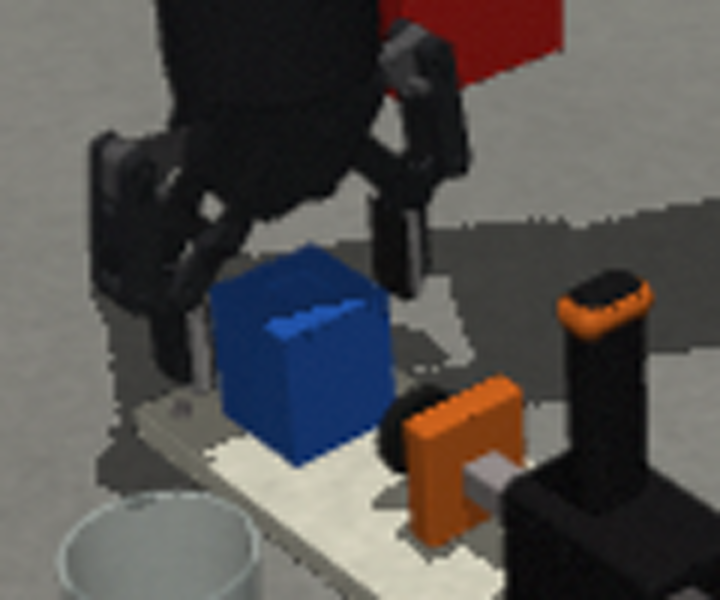

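servo_tool(rows="0 0 0 0 0 3 -1;0 0 0 0 0 8 -1;0 0 0 0 0 13 -1;0 0 0 0 0 18 -1;0 0 -8 -0.5 3 21 -1;0 0 -16 -1.5 7 21 0;0 0 -24 -2.5 11 21 1;0 0 -32 -3.5 15 21 1;0 0 -40 -4.5 19 21 1;0 0 -48 -5.5 23 21 1")

```text
t: 7.9
ee_pos: [0.5751, 0.093, 0.2453]
tcp_rot: [[-0.58, 0.001, 0.814], [-0.814, -0.0, -0.58], [-0.0, -1.0, 0.0]]
ft_force: [1.2, 1.0, -0.2]
finger_gap: 0.0125
```

servo_tool(rows="0 0 -8 -0.5 3 0 1;0 0 -16 -1 6 0 1;0 0 -24 -1.6 8.5 0 1;0 0 -32 -1.6 8.5 -2 1;0 0 -40 -1.6 8.5 -4 1;0 0 -42 -1.6 8.5 -5 1;0 0 -42 -1.6 8.5 -5 1;0 0 -42 -1.6 8.5 -5 1")

```text
t: 8.7
ee_pos: [0.5598, 0.1765, 0.1956]
tcp_rot: [[-0.975, 0.0, 0.224], [-0.224, -0.0, -0.975], [-0.0, -1.0, 0.0]]
ft_force: [0.5, -0.4, 0.3]
finger_gap: -0.0005
```

Run:
```python
from h import *
f,o=wsnap('w4.png'); print(o['ee_pos'],o['ft_force'],o['finger_gap'],o['q']);print(np.degrees(np.arctan2(o['tcp_rot'][1,2],o['tcp_rot'][0,2])))
snap('scene','s3.png')
```

```text
[0.55981703 0.17647299 0.19564581] [ 0.49542343 -0.36296319  0.28084838] -0.00047275933646213225 [ 2.42535953e-01  2.38995133e-01  1.26576298e+00 -1.44958999e-04
  1.63637840e+00  1.58779654e+00]
-77.0783017714373
```

View pics/w4.png

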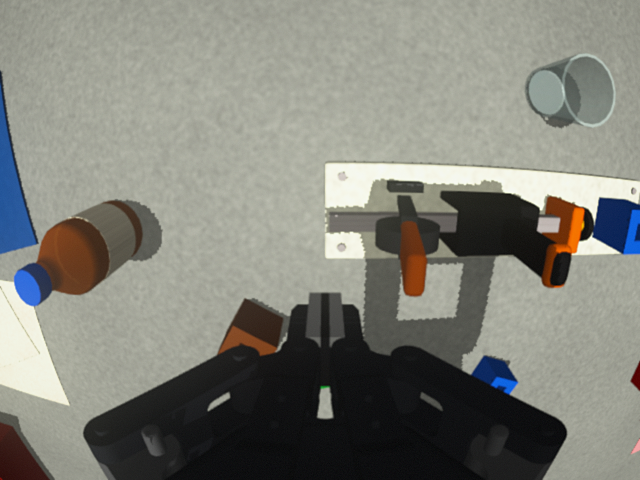

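View pics/s3.png

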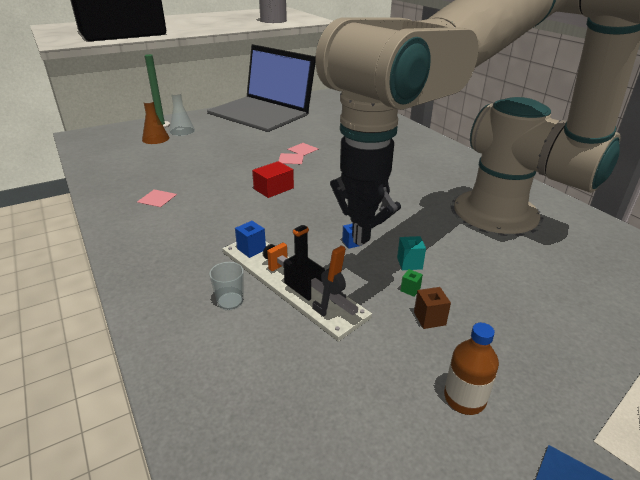

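```bash
cat >> h.py <<'E'
YAW=np.radians(-77.1); CX=np.array([np.cos(YAW),np.sin(YAW)]); CY=np.array([-CX[1],CX[0]])
ORG=np.array([0.631,-0.1358])-.12*CX
def toc(p): d=np.array(p)[:2]-ORG; return np.array([d@CX,d@CY])*1000
def fromc(x,y): return ORG+CX*x/1000+CY*y/1000
E
python3 - <<'E'
from h import *
f=load('w4.png');o=f['o']
crop('w4.png',520,180,640,270,6.6,'c9.png')
crop('w4.png',380,180,460,310,6,'c10.png')
for u,v in [(404,294),(425,291),(414,292)]: print(toc(wz(f,o,u,v,.159)))
print('hub pred',[wproj(f,o,[*fromc(x,y),z]) for x,y,z in [(-157,13,.159),(-157,-13,.159),(-145,-13,.159),(97,22,.07),(97,-22,.07),(120,0,.044)]])
print('tcp',toc(o['ee_pos']))
E
```

```text
[-156.29397211   -9.31312041]
[-144.52195796   -7.77481385]
[-150.7561111    -8.22358222]
hub pred [(np.float64(406.08926585344307), np.float64(255.7720321409285)), (np.float64(402.16425487172467), np.float64(300.0103345008211)), (np.float64(423.1540813478068), np.float64(299.463735309414)), (np.float64(631.5767251565778), np.float64(210.32698768537537)), (np.float64(622.8011309688546), np.float64(253.16623867192803)), (np.float64(625.4790913647146), np.float64(224.90980579454578))]
tcp [-200.28319516    0.32858665]
```

View pics/c9.png

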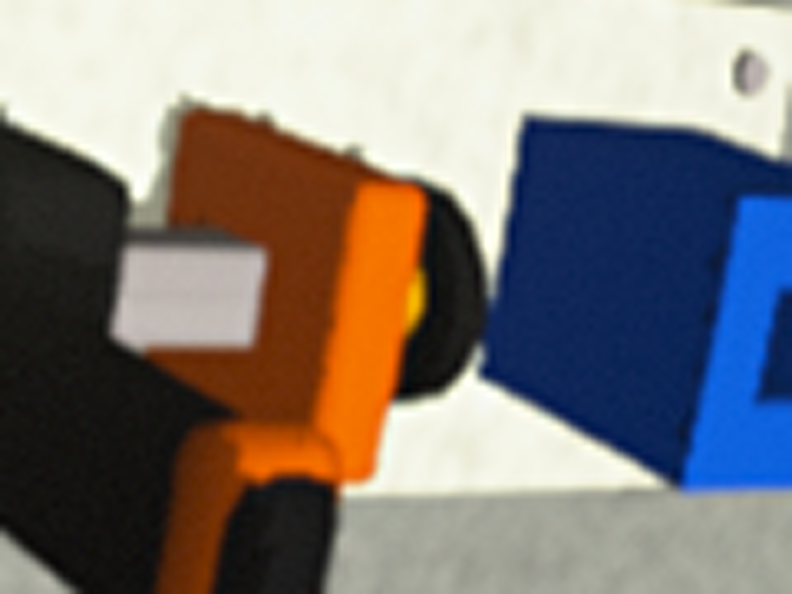

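View pics/c10.png

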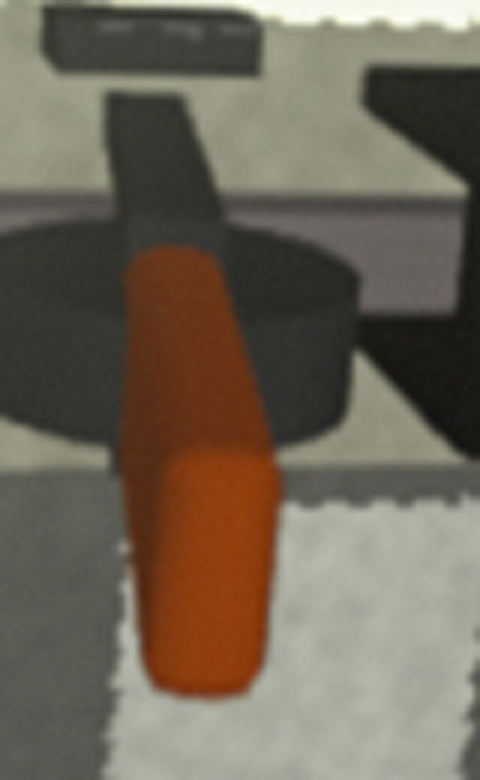

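```bash
cat >> h.py <<'E'
def disc_right(f,o,x,y0=0):
    t=np.linspace(0,6.283,200); return max(wproj(f,o,[*fromc(x,y0+17*np.cos(a)),.044+.017*np.sin(a)])[0] for a in t)
def edge_x(f,o,u,v,z): return toc(wz(f,o,u,v,z))
E
python3 - <<'E'
from h import *
f=load('w4.png');o=f['o']
print([edge_x(f,o,584.4,208.8,.07),edge_x(f,o,576.8,252.7,.07)], 'block',[edge_x(f,o,631.8,210,.07),edge_x(f,o,623.8,253.9,.07)])
for x in range(44,70,3): print(x,disc_right(f,o,x))
E
```

```text
[array([30.52204401, 20.99896301]), array([ 31.1288991 , -20.35486736])] block [array([97.26254145, 22.33726001]), array([ 98.88936721, -22.81553543])]
44 585.8485570232181
47 588.0945522387078
50 590.3174799229325
53 592.5175369780007
56 594.694922686833
59 596.8498384718779
62 598.982487663437
65 601.0930752774327
68 603.1818078024385
```

servo_tool(rows="0 0 0 0 0 -3 1;0 0 0 0 0 -6 1;0 0 0 0.22 -0.98 -6 1;0 0 0 0.45 -1.95 -6 1;0 0 0 0.45 -1.95 -6 1")

```text
t: 9.3
ee_pos: [0.5657, 0.1556, 0.1378]
tcp_rot: [[-0.975, 0.004, 0.221], [-0.221, 0.0, -0.975], [-0.004, -1.0, 0.001]]
ft_force: [0.6, 0.4, 0.5]
finger_gap: 0.0
```

Run:
```python
from h import *
f,o=wsnap('w5.png'); print(o['ee_pos'],toc(o['ee_pos']),o['ft_force'])
```

```text
[0.56568909 0.15555468 0.1377526 ] [-178.58190005    1.38242059] [0.63264311 0.37196773 0.45653174]
```

View pics/w5.png

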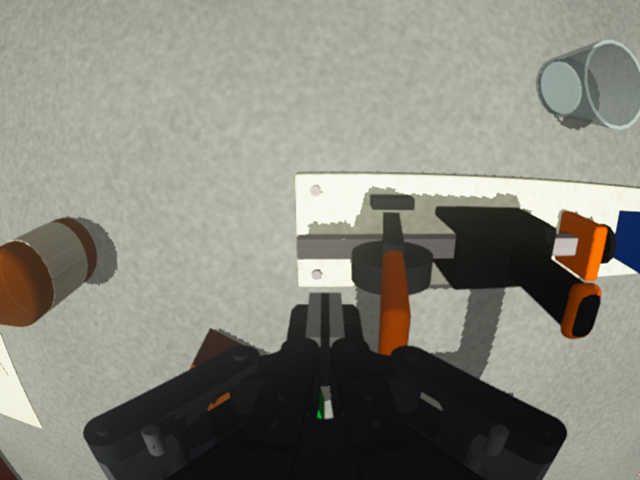

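servo_tool(rows="0 0 0 0.1 -0.5 0 1;0 0 0 0.2 -1 0 1;0 0 0 0.33 -1.5 0 1;0 0 0 0.45 -2 0 1;0 0 0 0.55 -2.5 0 1;0 0 0 0.67 -3 0 1;0 0 0 0.78 -3.5 0 1;0 0 0 0.85 -3.7 0 1;0 0 0 0.85 -3.7 0 1")

```text
t: 10.25
ee_pos: [0.5731, 0.1209, 0.1366]
tcp_rot: [[-0.975, 0.002, 0.223], [-0.223, 0.002, -0.975], [-0.002, -1.0, -0.002]]
ft_force: [-2.0, 4.5, 4.2]
finger_gap: 0.0003
```

Run:
```python
from h import *
f,o=wsnap('w6.png'); print(o['ee_pos'],toc(o['ee_pos']),o['ft_force'])
```

```text
[0.57314267 0.12086342 0.1366269 ] [-143.10219874    0.90306109] [-2.01595221  4.48573521  4.20405673]
```

View pics/w6.png

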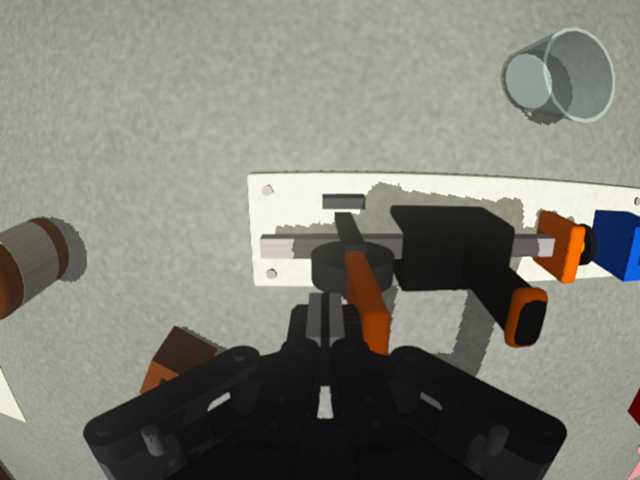

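servo_tool(rows="0 0 0 0.07 -0.3 0 1;0 0 0 0.13 -0.6 0 1;0 0 0 0.13 -0.6 0 1")

```text
t: 10.6
ee_pos: [0.5745, 0.115, 0.1364]
tcp_rot: [[-0.975, 0.002, 0.223], [-0.223, 0.002, -0.975], [-0.003, -1.0, -0.002]]
ft_force: [-0.6, 5.1, 3.8]
finger_gap: 0.0001
```

Run:
```python
from h import *
f,o=wsnap('w7.png'); print(o['ee_pos'],toc(o['ee_pos']),o['ft_force'])
crop('w7.png',520,190,640,290,6.6,'c11.png')
```

```text
[0.57445446 0.11497443 0.13642148] [-137.06898487    0.86702503] [-0.64642815  5.12005815  3.75176056]
```

View pics/c11.png

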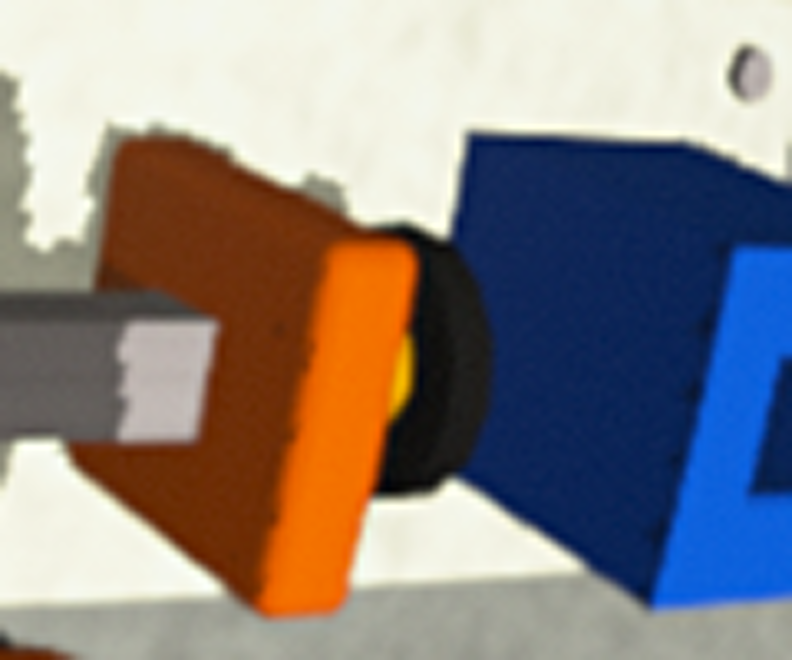

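```bash
cat >> h.py <<'E'
def meas(fn,jaw,blk,disc,x0=520,y0=190,k=6.6):
    f=load(fn);o=f['o'];P=lambda x,y:(x0+x/k,y0+y/k)
    j=np.array([toc(wz(f,o,*P(*p),.07)) for p in jaw]);b=np.array([toc(wz(f,o,*P(*p),.07)) for p in blk])
    print('jaw',j.round(1).tolist(),'blk',b.round(1).tolist(),'blk-jaw',(b-j)[:,0].mean())
    if disc:
        u=x0+disc/k; xs=np.arange(30,110,.5); d=[disc_right(f,o,x) for x in xs]; print('pad face',np.interp(u,d,xs))
E
python3 - <<'E'
from h import *
meas('w4.png',[(425,190),(375,480)],[(738,198),(685,488)],487,520,180)
meas('w7.png',[(415,250),(345,605)],[(738,245),(655,605)],492)
E
```

```text
jaw [[30.5, 21.0], [31.2, -20.4]] blk [[97.3, 22.3], [98.9, -22.9]] blk-jaw 67.25230484933446
pad face 54.74660234213524
jaw [[44.0, 21.3], [44.8, -19.7]] blk [[98.1, 22.7], [98.5, -22.6]] blk-jaw 53.88086851506117
pad face 68.51970273202984
```

servo_tool(rows="0 0 0 -0.47 2.05 0 1;0 0 0 -0.94 4.1 0 1;0 0 0 -0.94 4.1 0 1;0 0 0 -0.8 3.4 0 1;0 0 0 -0.63 2.7 0 1;0 0 0 -0.47 2 0 1;0 0 0 -0.3 1.3 0 1;0 0 0 -0.15 0.6 0 1;0 0 0 0.04 -0.2 0 1;0 0 0 0.04 -0.2 0 1")

```text
t: 11.65
ee_pos: [0.5751, 0.1111, 0.1363]
tcp_rot: [[-0.975, 0.002, 0.222], [-0.222, 0.002, -0.975], [-0.002, -1.0, -0.002]]
ft_force: [-0.9, 4.9, 3.8]
finger_gap: 0.0
```

Run:
```python
from h import *
f,o=wsnap('w8.png'); print(o['ee_pos'],toc(o['ee_pos']),o['ft_force'])
crop('w8.png',520,190,640,290,6.6,'c12.png')
```

```text
[0.57512135 0.11107862 0.13626827] [-133.12261651    0.64733734] [-0.91371649  4.89481465  3.75280458]
```

View pics/c12.png

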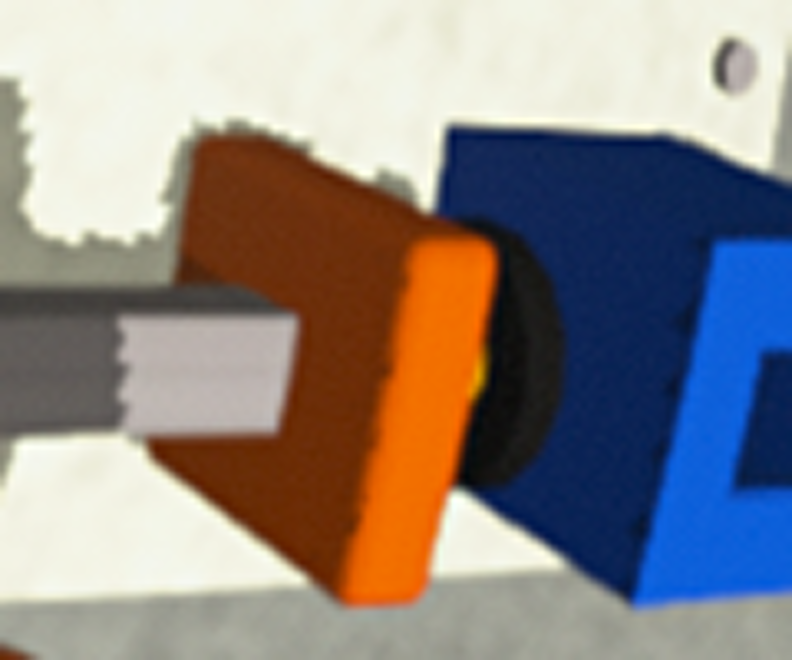

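Run:
```python
from h import *
meas('w8.png',[(496,248),(428,597)],[(717,240),(637,603)],563)
```

```text
jaw [[60.3, 21.1], [61.5, -19.9]] blk [[97.9, 22.6], [98.7, -22.8]] blk-jaw 37.4140591964014
pad face 84.47744346801268
```

servo_tool(rows="0 0 0 -0.5 2.2 0 1;0 0 0 -1 4.4 0 1;0 0 0 -1 4.4 0 1;0 0 0 -0.83 3.6 0 1;0 0 0 -0.67 2.9 0 1;0 0 0 -0.52 2.25 0 1;0 0 0 -0.37 1.6 0 1;0 0 0 -0.27 1.17 0 1;0 0 0 -0.27 1.17 0 1")

```text
t: 12.6
ee_pos: [0.5725, 0.1223, 0.1364]
tcp_rot: [[-0.975, 0.002, 0.221], [-0.221, 0.002, -0.975], [-0.002, -1.0, -0.001]]
ft_force: [-1.2, 4.9, 2.7]
finger_gap: 0.0001
```

Run:
```python
from h import *
f,o=wsnap('w9.png'); print(o['ee_pos'],toc(o['ee_pos']),o['ft_force'])
crop('w9.png',520,190,640,290,6.6,'c13.png')
```

```text
[0.57247504 0.12232403 0.13638487] [-144.67498852    0.57836077] [-1.19449425  4.91586847  2.74694881]
```

View pics/c13.png

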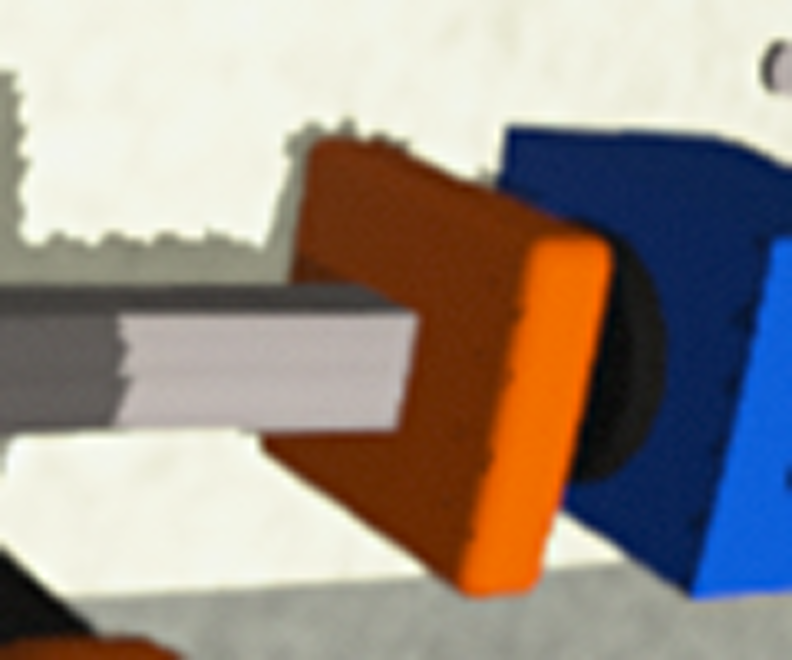

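Run:
```python
from h import *
meas('w9.png',[(610,245),(540,590)],[(778,240),(695,597)],666)
```

```text
jaw [[67.6, 21.5], [68.9, -20.4]] blk [[98.3, 22.5], [98.5, -23.0]] blk-jaw 30.200173121774085
pad face 92.06438526580072
```

servo_tool(rows="0 0 0 0.1 -0.45 0 1;0 0 0 0.2 -0.88 0 1;0 0 0 0.2 -0.88 0 1;0 0 0 0.2 -0.88 0 1")

```text
t: 13.05
ee_pos: [0.5743, 0.1142, 0.136]
tcp_rot: [[-0.975, 0.002, 0.222], [-0.222, 0.001, -0.975], [-0.002, -1.0, -0.001]]
ft_force: [0.0, 5.0, 3.3]
finger_gap: 0.0004
```

Run:
```python
from h import *
f,o=wsnap('w10.png'); print(o['ee_pos'],toc(o['ee_pos']),o['ft_force'])
crop('w10.png',520,190,640,290,6.6,'c14.png')
```

```text
[0.57428801 0.11422476 0.1360019 ] [-136.37539323    0.53740724] [0.0454559  5.02950437 3.32586468]
```

View pics/c14.png

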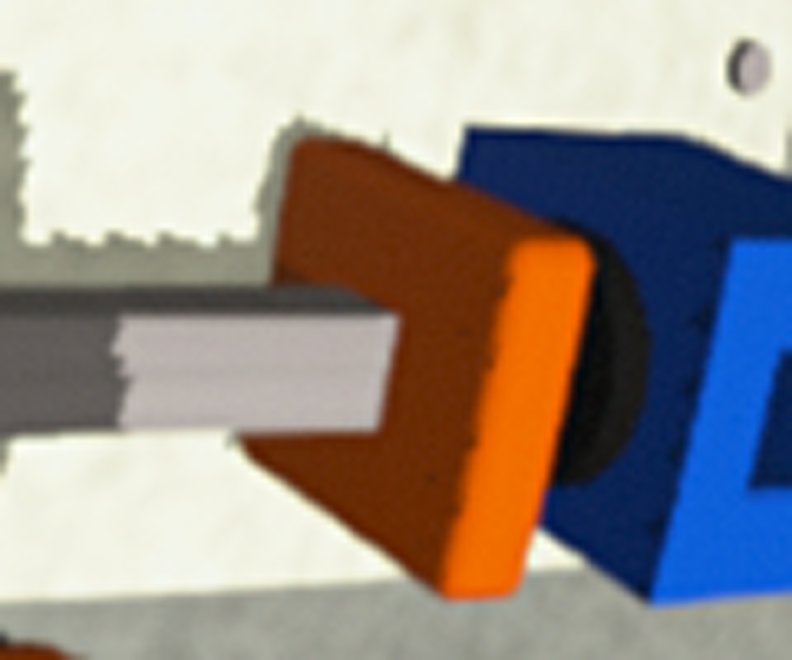

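Run:
```python
from h import *
meas('w10.png',[(594,245),(521,590)],[(735,240),(655,602)],650)
```

```text
jaw [[72.8, 21.7], [73.5, -19.9]] blk [[97.9, 22.6], [98.8, -22.9]] blk-jaw 25.19261790480111
pad face 97.04223868079576
```

servo_tool(rows="0 0 0 -0.47 2.03 0 1;0 0 0 -0.93 4.06 0 1;0 0 0 -0.93 4.06 0 1;0 0 0 -0.76 3.3 0 1;0 0 0 -0.6 2.6 0 1;0 0 0 -0.45 1.95 0 1;0 0 0 -0.3 1.3 0 1;0 0 0 -0.21 0.94 0 1;0 0 0 -0.21 0.94 0 1")

```text
t: 14.0
ee_pos: [0.5723, 0.1231, 0.1364]
tcp_rot: [[-0.975, 0.002, 0.221], [-0.221, 0.002, -0.975], [-0.002, -1.0, -0.001]]
ft_force: [-2.3, 5.7, 5.3]
finger_gap: 0.0002
```

Run:
```python
from h import *
f,o=wsnap('w11.png'); print(o['ee_pos'],toc(o['ee_pos']),o['ft_force'])
crop('w11.png',520,190,640,290,6.6,'c15.png')
```

```text
[0.57227826 0.12312756 0.13637936] [-145.50217275    0.56593029] [-2.26428392  5.74401736  5.28320744]
```

View pics/c15.png

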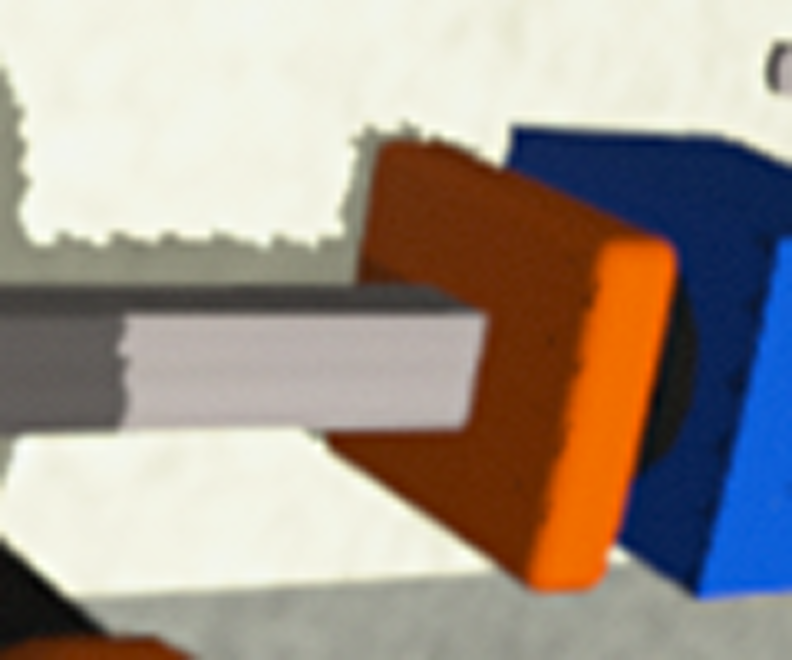

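Run:
```python
from h import *
meas('w11.png',[(675,248),(606,583)],[(782,240),(700,595)],695)
f,o=wsnap('w12.png');s=snap('scene','s4.png');crop('s4.png',220,210,320,285,8,'c16.png')
```

```text
jaw [[78.2, 21.3], [79.6, -20.0]] blk [[98.2, 22.6], [98.5, -22.7]] blk-jaw 19.428769295395682
pad face 96.81452819468316
```

View pics/c16.png

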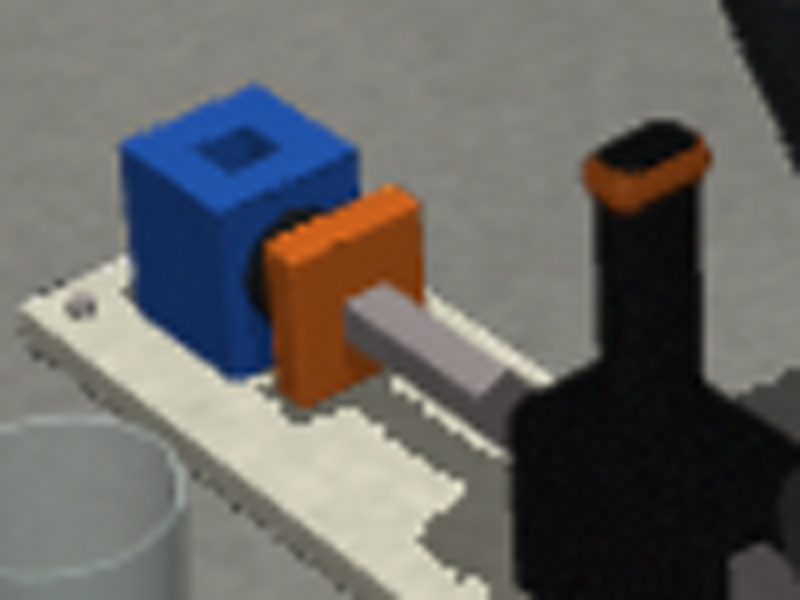

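servo_tool(rows="0 0 0 0.05 -0.22 0 1;0 0 0 0.1 -0.44 0 1;0 0 0 0.1 -0.44 0 1;0 0 0 0.1 -0.44 0 1;0 0 0 0.1 -0.44 0 1")

```text
t: 14.65
ee_pos: [0.5732, 0.1193, 0.1363]
tcp_rot: [[-0.975, 0.002, 0.222], [-0.222, 0.002, -0.975], [-0.002, -1.0, -0.002]]
ft_force: [-2.1, 6.8, 4.2]
finger_gap: 0.0002
```

Run:
```python
from h import *
f,o=wsnap('w13.png'); print(o['ee_pos'],toc(o['ee_pos']),o['ft_force'])
crop('w13.png',520,190,640,290,6.6,'c17.png')
```

```text
[0.5731737  0.11925378 0.13628585] [-141.52625203    0.57395002] [-2.13009512  6.75444031  4.16603341]
```

View pics/c17.png

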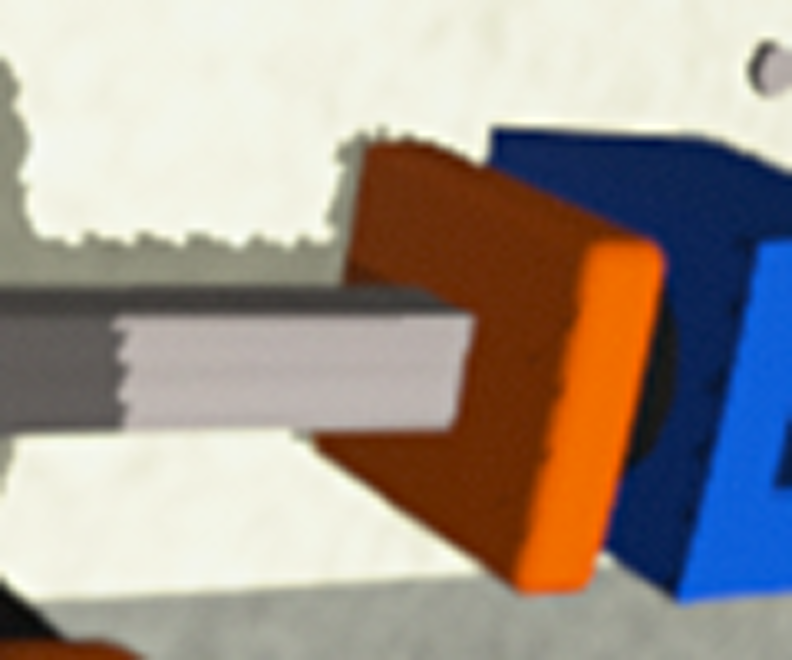

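Run:
```python
from h import *
meas('w13.png',[(663,248),(592,583)],[(763,240),(681,600)],677)
f=load('w13.png');o=f['o']
# bias check: project full model of jaw front edge for travel values vs seen
for x in (79,80,81,82): print(x,[(np.array(wproj(f,o,[*fromc(x,y),.07]))-[520,190])*6.6 for y in (22,-22)])
```

```text
jaw [[79.9, 21.5], [80.8, -19.7]] blk [[98.2, 22.7], [98.8, -22.9]] blk-jaw 18.14483857004179
pad face 97.1404766813741
79 [array([659.06161375, 243.50133379]), array([577.10584598, 601.70177105])]
80 [array([664.63618596, 243.62418314]), array([582.68129412, 601.25856946])]
81 [array([670.1850482 , 243.74688944]), array([588.23274951, 600.81573907])]
82 [array([675.7083215 , 243.86945013]), array([593.76031004, 600.37328967])]
```

servo_tool(rows="0 0 0 0 0 0 1;0 0 0 0 0 0 1;0 0 0 0 0 0 1;0 0 0 0 0 0 1;0 0 0 0 0 0 1;0 0 0 0 0 0 1;0 0 0 0 0 0 1;0 0 0 0 0 0 1")

```text
t: 15.5
ee_pos: [0.5732, 0.1192, 0.1363]
tcp_rot: [[-0.975, 0.001, 0.222], [-0.222, 0.002, -0.975], [-0.002, -1.0, -0.002]]
ft_force: [-1.7, 5.6, 4.5]
finger_gap: 0.0003
```

Run:
```python
from h import *
o=monitor.get_obs(); print(toc(o['ee_pos']),o['ft_force'], o['ft_force'][:2]@CX)
f,o=wsnap('w14.png'); d=np.abs(f['frame'].astype(int)-load('w13.png')['frame'])[190:290,520:]; print(d.mean(),d.max())
for i in range(5):
    viewer.grab_frame('top');o=monitor.get_obs(); print(o['ft_force'][:2]@CX)
s=snap('scene','s5.png');crop('s5.png',220,210,320,285,8,'c18.png')
```

```text
[-141.52389413    0.56582406] [-1.65359763  5.6420347   4.5061444 ] -5.868802343290553
1.05475 36
-6.676134223200637
-7.2906725060284385
-6.302634063727147
-7.03787306442043
-6.519150329606597
```

View pics/c18.png

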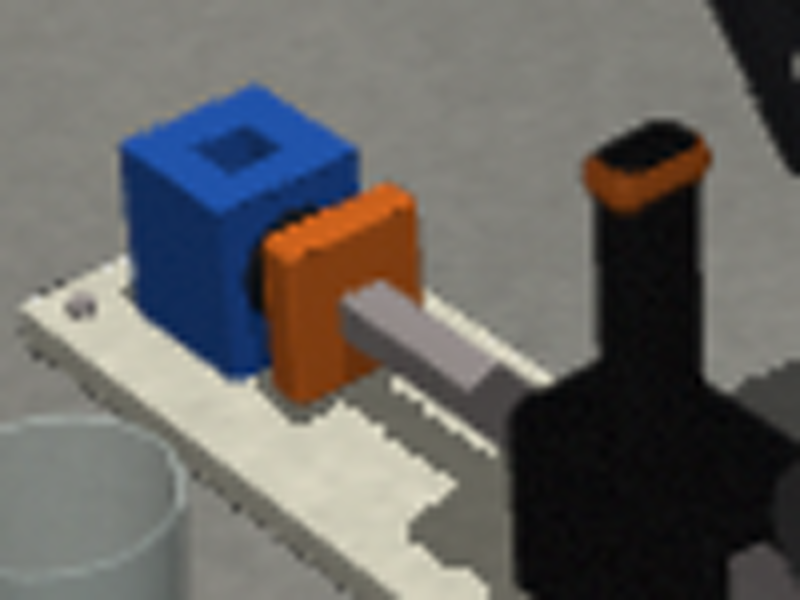

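servo_tool(rows="0 0 0 0.02 -0.1 0 1;0 0 0 0.02 -0.1 0 1;0 0 0 0.02 -0.1 0 1;0 0 0 0.02 -0.1 0 1")

```text
t: 16.25
ee_pos: [0.5734, 0.1183, 0.1363]
tcp_rot: [[-0.975, 0.002, 0.222], [-0.222, 0.002, -0.975], [-0.002, -1.0, -0.002]]
ft_force: [-1.7, 7.1, 4.5]
finger_gap: -0.0
```

Run:
```python
from h import *
f,o=wsnap('w15.png'); print(o['t'],toc(o['ee_pos']),o['ft_force'],o['ft_force'][:2]@CX)
crop('w15.png',520,190,640,290,6.6,'c19.png')
```

```text
16.25 [-140.56342217    0.56650272] [-1.68433851  7.08703048  4.53888391] -7.284191058113553
```

View pics/c19.png

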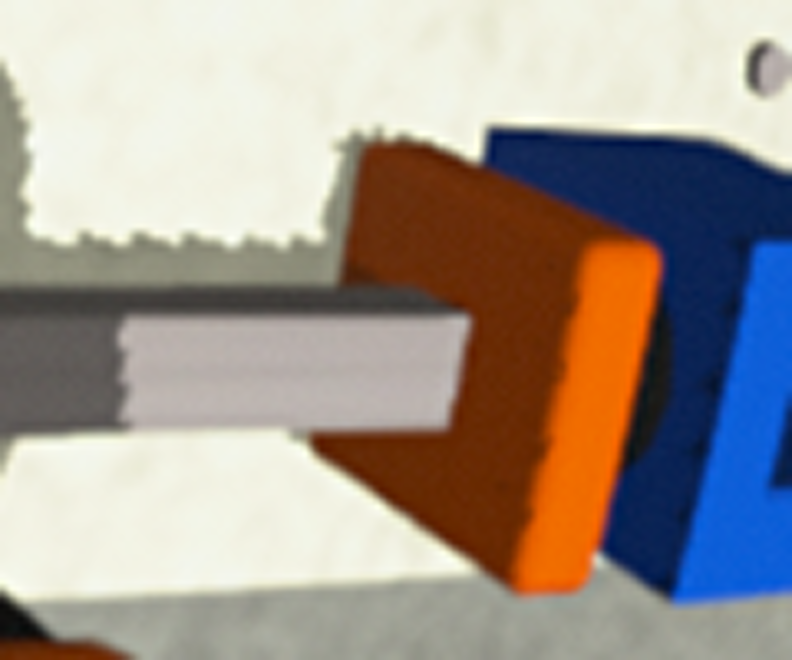

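The jaw head is close to the seated block and the pad is pressed in. In the crop the jaw's front edge runs from (661,248) to (590,583) and the block's near edge from (757,240) to (676,600), so the stem is about half-way in. Handing in now.

Run:
```python
from h import *
meas('w15.png',[(661,248),(590,583)],[(757,240),(676,600)],672)
sign_off()
```

```text
jaw [[80.4, 21.5], [81.4, -19.6]] blk [[98.0, 22.7], [98.7, -22.8]] blk-jaw 17.422295600623016
pad face 97.09331794380992
the job is handed in; nothing more can be done
```

I set the larger blue block over the post, lowered it until it seated, and let go. I then pumped the trigger from behind with the shut fingers: three near-full squeezes, then a held part-squeeze. I handed in at about 16 s with the trigger still held; no verdict is given.

- **Block:** after release the pictures showed it upright on the board. Its top edge lay within 1 to 2 mm of where a fully seated block's would be. It was not touched again.
- **Stem:** the last picture puts it about 6.5 mm in from the jaw-to-block distance, or about 7.5 mm from the pad-to-jaw distance. The two disagree by about 1 mm, but both are inside 4.5–10.5 mm.
- **Trigger push:** it was about 7 N along the clamp, 2 N more than before the pad touched. That suggests a pad force of roughly 3 to 4 N, but the reading is noisy.
- **Bystanders:** I saw no contact with the beaker, bottle or red box, but I did not measure their positions again.

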